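# Pass the ring gauge along a bent tube to its clamp block

## Task

Check the bent copper tube in the clamp fixture with the thick ring gauge (the thick one with the narrow hole, not the wide thin washer or the solid disc): put it over the tube's upturned free end and let go of it so that it hangs on the first straight run. Then take hold of the hanging ring again, slide it along the tube round the level corner until it sits fully home, square and flat against the clamp block, and leave it there. Leave the washer and the disc where they lie.

Things in the scene. Friction and masses are not known exactly. Their poses are not given: they have to be found in the camera images.
- ring: The ring gauge: plain aluminium ring, outer diameter 64, bore 26, 22 thick, 0.1 to 0.22 kg. Lies flat on the table at the start. Origin: centre of one flat face (the underside at the start); z = ring axis, pointing through the ring to the other face.
- ring_center (a point): Middle of the ring's bore, halfway through its thickness (11 mm along z from the ring's origin); axes as the ring's. The ring hangs loosely: it can turn askew by some 0.4 rad on the tube, and a grip across its diameter need not square it; pushed against the block on both sides of the tube it squares up and stays.
- fixture: Clamp fixture, fixed to the table: aluminium base plate 12 thick (local x 40 to 250, y -150 to 0 mm), clamp block, and a bent copper tube 12 in diameter that is held only by the block, so a ring passes freely from its free tip to the block. Origin on the table surface, z up; the tube's first run lies along y, its second along x. The entries below trace the tube.
- tube_tip (a point): Tube axis at its free upturned end, fixture frame (0, 123, 147) mm; the rounded tip's top is at 153. From here the end goes straight down, leaning outward (to +y) at 65 degrees above level, to (0, 113, 124), then a bend of radius 25 leads to the level first run. A ring let go here slides down by itself and stays hanging, perhaps askew, at the foot of the bend.
- bend_foot (a point): Tube axis where the upward bend ends and the level first run begins, fixture frame (0, 90, 110) mm. The first run goes from here along the fixture's -y to (0, -30, 110). All axes of the runs are 110 above the table.
- corner (a point): Centre of the level corner's arc (radius 45, quarter turn) at the height of the tube axis, fixture frame (45, -30, 110) mm. The arc leads from the first run's end (0, -30, 110) to (45, -75, 110), where the second run starts along the fixture's +x.
- block_face (a point): Where the tube enters the clamp block's face, fixture frame (130, -75, 110) mm; the face looks to -x. With the ring home its middle lies 11 mm before this point. A freely hanging ring's middle is 7 mm below the tube axis. Block: x 130 to 220, y -105 to -45, top at 112, with a clamp bar up to 124 (screws to 128) at x 200 to 218.
- washer: Bystander: thin wide aluminium washer, outer diameter 70, bore 50, 8 thick, flat on the table. Origin: centre of its underside.
- disc: Bystander: solid aluminium disc without hole, diameter 64, 22 thick, flat on the table. Origin: centre of its underside.

How it is judged:
By the outcome, as a careful person would: the job done as asked, in the order asked, and still so for the second after the job is handed in, with the robot touching nothing.
It also fails if it takes over 72 s, if anything falls off the work surface, if the arm or the gripper's body presses on something with over 40 N, if the wrist force passes 120 N, or if a joint passes its speed limit or range.

## Robot

A 6-joint arm with a two-finger parallel gripper is mounted at the origin on the work surface. World frame = base frame: x ahead of the robot, y to its left, z up, the work surface at z = 0. Lengths are in m, angles in rad, forces in N, time in s.
With the tool pointing down it reaches from about 0.275 to 0.75 m from the base axis. Payload 10.2 kg.
Tool frame: the origin (TCP) lies between the finger pads; the fingertips stand 14 mm ahead of it and the grasp point (between the pads) lies 5 mm behind it (tcp_to_tips is the distance from the TCP to the fingertips, in m); z points along the fingers, y is the direction in which the jaws open and shut (so a half turn about z gives the same grasp; the last joint's range is limited). The gripper opens to 88 mm and grips with 3 to 60 N. Pads are 18 mm wide; open, the fingers measure 123 mm over their backs; the gripper's body (75 mm by 187 mm) begins 45 mm behind the grasp point.
Start: joints at [1.071, 0.313, 1.498, -0, 1.331, -0.223], TCP at [0.143, 0.505, 0.253] pointing down, gripper open.
Joint ranges: [-2.94, 2.94], [-0.97, 2.17], [0.19, 2.56], [-1.23, 4.37], [0.02, 3.11], [-2.88, 2.88]. Speed limits (rad/s): [2.39, 2.39, 3.01, 3.14, 3.14, 3.14].

## Interface

Orientations are given as a unit quaternion [w, x, y, z].
In Python, from workcell import * gives the robot as it stands.
- The arm moves only by the shell command python3 -m inch 'ROWS' [OPENING] [FORCE]. ROWS is JSON, a list that holds one entry, the list of rows, each a list of 4 numbers: the shift along the tool's x, y, z in mm, then the turn about the tool's z in degrees. In form: [[[tx, ty, tz, roll], ...]]. A call has 1 to 10 rows; each row is the pose to reach, as a shift and turn from the pose measured when the call began, along the tool's axes at that moment; what a row does not reach only later rows make up. A row lasts 1/8 s, in which the tool goes at most 62.5 mm and 10.7 degrees, less where a joint would pass 70% of its speed; a pose out of reach is approached as far as the arm can. A call with a gripper value outside its range is refused whole. OPENING is the closure, from 0 (fully open) to 1 (shut), set as the call begins (- or left out, the last holds). The fingers move at their own pace and stop on an object; FORCE is the grip in N (left out, the last holds). Time passes only in rows, so rows that repeat a pose let the fingers close. It gives the time, the measured TCP pose, the force and the opening at its end, in the units of the state.
- observe(): the state, without advancing time (a new reading comes with each control period).
- snapshot(name): name is "scene" or "top" or "wrist"; returns a dict with "pixels" (420x560x3 uint8, red, green, blue), "fx", "fy", "cx", "cy" (pixels), "world_from_camera" (4x4, takes a point from camera to world coordinates). Camera axes: x right, y down, z forward; pixel columns grow to the right and rows downward; lengths in m; the calibration is good to about 2 mm. The wrist camera is an equidistant fisheye: a pixel r from the principal point sees the ray r / f radians off the axis. A picture is of the moment at which its call begins. There is no depth.
- job_done(): hands the job in, once; it reports no verdict.
Trained networks look in a picture, given as the dict that the camera call returned (one of the last four; its "shot" number tells which), for a name from the list of things; names that differ only in an ending like _2 or _b are one class to them, and where a whole thing is asked for, a point or a joint stands for the part that bears it (a point fixed in the world has none). Each returns a list of dicts, best first, with "p" (0 to 1); they miss things now and then, are a little off and sometimes report something else, mostly with a low value. They report only what shows in the picture. A call takes as long as a camera call.
- regions_of(target, picture): "region" (420x560 bool, what is visible of it) and "point" ([column, row] in pixels, amid what is visible of it).
The state is a dict: "clock": time; "joint_pos": joint angles; "qd": joint speeds; "joint_torque": joint torques, N m; "tcp_pos": TCP position; "tool_rot": TCP orientation; "contact_force": force on the tool from outside, world axes, zero at the start; "ft_torque": the same for the moment, N m; "width": finger opening in m.
Only numpy, scipy, OpenCV 4.12 (cv2) and the standard library are available. Lean on these libraries where they do the work, as an engineer would, in place of code of your own. Each camera call takes 0.05 s, during which the arm holds its last target.

## Working session

There is one attempt and no reset: what is moved stays moved. The work goes in short steps, Python scripts to look and compute and a shell command to move; the robot and the scene stay as the last step left them, time stands still between calls to the robot, and variables do not carry over. Pictures are saved under pics/ and viewed, and the job is handed in when it is done.

```bash
ls; mkdir -p pics
python3 - <<'E'
from workcell import *
import cv2
print(observe())
for n in ("scene","top","wrist"):
    s=snapshot(n); cv2.imwrite(f"pics/{n}0.png",s["pixels"][:,:,::-1]); print(n,s["fx"],s["fy"],s["cx"],s["cy"],s["world_from_camera"],s.get("shot"))
E
```

```text
pics
{'clock': 0.0, 'joint_pos': array([ 1.07060381e+00,  3.13422006e-01,  1.49843012e+00,  1.33499957e-05,
        1.33102319e+00, -2.23369275e-01]), 'qd': array([-5.57140211e-04,  2.46987844e-04, -6.76955354e-04, -9.30214872e-04,
       -1.92802426e-03,  9.29044378e-06]), 'joint_torque': array([ 1.27493135e-03, -4.02207327e+01, -2.52273971e+01,  6.95042987e-02,
        3.51989816e-02, -9.72022190e-05]), 'tcp_pos': array([0.14336152, 0.50480433, 0.25217801]), 'tool_rot': array([-2.33055888e-04,  1.37971647e-01,  9.90435971e-01, -5.97520607e-04]), 'contact_force': array([ 1.20950067, -0.41741303,  0.02360667]), 'ft_torque': array([-0.00628545,  0.00733676,  0.00401902]), 'width': 0.0879701044487895}
scene 540.3069132375853 540.3069132375853 276.90084187634193 214.51408846411576 [[ 0.68799175  0.39560282 -0.60841249  1.25810684]
 [ 0.72569784 -0.36869902  0.58088182 -0.7324317 ]
 [ 0.0054774  -0.84116553 -0.54074999  0.74457034]
 [ 0.          0.          0.          1.        ]] 1
top 472.73653537830967 472.73653537830967 283.0215758730618 209.3332279463822 [[-0.09227193 -0.96938114  0.22756559  0.32594389]
 [-0.99571821  0.09110923 -0.01563183 -0.02917491]
 [-0.00558012 -0.22803359 -0.97363728  1.01895012]
 [ 0.          0.          0.          1.        ]] 2
wrist 325.19226210127806 325.19226210127806 278.86643135853404 214.75087202277248 [[ 0.27390038  0.92571083  0.26084102  0.07548321]
 [ 0.96175578 -0.26304164 -0.07638667  0.523657  ]
 [-0.00209992  0.2717877  -0.96235494  0.38370584]
 [ 0.          0.          0.          1.        ]] 3
```

View pics/scene0.png

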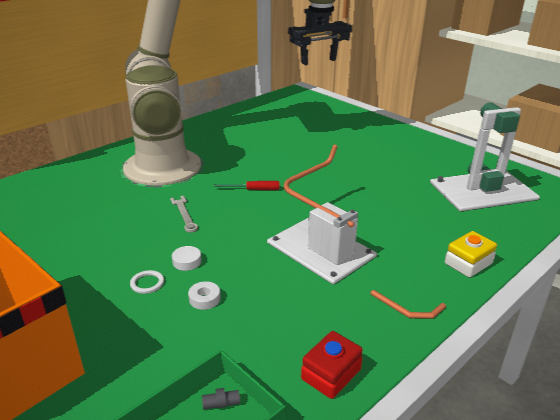

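View pics/top0.png

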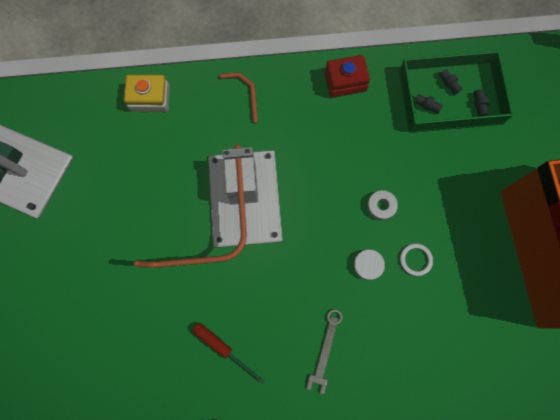

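View pics/wrist0.png

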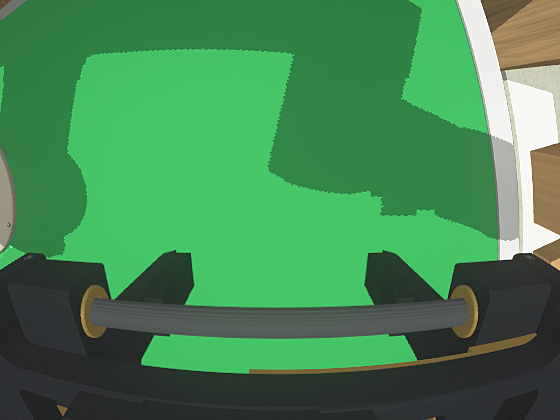

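The top view shows the ring at about (383,205), the disc at (369,265) and the washer at (416,260). The tube runs from its tip at (138,263) to a corner at about (240,240), then up to the block. Next I'll fit the fixture and ring poses by matching silhouettes.

```bash
cat > h.py <<'E'
import numpy as np, cv2
from workcell import *
from scipy.optimize import minimize
from scipy.spatial.transform import Rotation as R
def proj(s,P):
    P=np.atleast_2d(P); T=np.linalg.inv(s["world_from_camera"]); q=P@T[:3,:3].T+T[:3,3]
    return np.c_[s["fx"]*q[:,0]/q[:,2]+s["cx"], s["fy"]*q[:,1]/q[:,2]+s["cy"]], q[:,2]
def projf(s,P):
    P=np.atleast_2d(P); T=np.linalg.inv(s["world_from_camera"]); q=P@T[:3,:3].T+T[:3,3]
    rr=np.hypot(q[:,0],q[:,1]); th=np.arctan2(rr,q[:,2])
    return np.c_[s["fx"]*th*q[:,0]/rr+s["cx"], s["fy"]*th*q[:,1]/rr+s["cy"]]
def ray(s,u,v,z):
    W=s["world_from_camera"]; d=W[:3,:3]@np.array([(u-s["cx"])/s["fx"],(v-s["cy"])/s["fy"],1]); o=W[:3,3]
    return o+d*(z-o[2])/d[2]
def tube(n=12):
    a=np.radians(65); P=[]
    P+=list(np.linspace([0,123,147],[0,113,124],8))
    c=np.array([0,90,135])
    for t in np.linspace(a,0,n): P.append([0,90+25*np.sin(t),135-25*np.cos(t)])
    P+=list(np.linspace([0,90,110],[0,-30,110],40))
    for t in np.linspace(0,np.pi/2,20): P.append([45-45*np.cos(t),-30-45*np.sin(t),110])
    P+=list(np.linspace([45,-75,110],[130,-75,110],30))
    return np.array(P)/1000.
def fx2w(p,P):
    x,y,t=p; P=np.atleast_2d(P); c,s=np.cos(t),np.sin(t)
    return np.c_[x+c*P[:,0]-s*P[:,1], y+s*P[:,0]+c*P[:,1], P[:,2]]
E
cat > fit.py <<'E'
from h import *
S={n:snapshot(n) for n in("scene","top")}
K=8
def omask(s,box):
    hsv=cv2.cvtColor(s["pixels"],cv2.COLOR_RGB2HSV)
    m=((hsv[...,0]<14)&(hsv[...,1]>110)&(hsv[...,2]>90)).astype(np.uint8)
    o=np.zeros_like(m); x0,y0,x1,y1=box; o[y0:y1,x0:x1]=m[y0:y1,x0:x1]; return o
M={"scene":omask(S["scene"],(281,140,365,230)),"top":omask(S["top"],(120,140,252,275))}
T=tube()
def rend(s,p):
    uv,d=proj(s,fx2w(p,T)); im=np.zeros((420*K//2,560*K//2),np.uint8); k=K//2
    w=max(1,int(round(s["fx"]*.012/d.mean()*k)))
    cv2.polylines(im,[np.round((uv+.5)*k).astype(np.int32)],False,255,w)
    return cv2.resize(im,(560,420),interpolation=cv2.INTER_AREA)/255.
def cost(p,names):
    c=0
    for n in names:
        r=cv2.GaussianBlur(rend(S[n],p),(0,0),1.5); m=cv2.GaussianBlur(M[n].astype(float),(0,0),1.5); c+=((r-m)**2).sum()/m.sum()
    return c
t=ray(S["top"],138,263,.147); e=ray(S["top"],238,148,.11)
f0=ray(S["top"],200,262,.11)
a=np.arctan2(*(e-ray(S["top"],243,225,.11))[[1,0]])
p0=np.array([0,0,a]); p0[:2]=(t-fx2w(p0,[[0,.123,.147]])[0])[:2]
print(p0)
for names in (["scene","top"],["top"],["scene"]):
    best=None
    for k in range(3):
        x=p0 if best is None else best.x
        sx=np.vstack([x,x+[.01,0,0],x+[0,.01,0],x+[0,0,.08]])
        best=minimize(cost,x,args=(names,),method="Nelder-Mead",options=dict(initial_simplex=sx,xatol=1e-5,fatol=1e-5))
    print(names,best.x.round(4),best.fun)
    if len(names)==2: p=best.x; np.save("fix.npy",p); p0=p
print("tip,foot,corner,face",fx2w(p,[[0,.123,.147],[0,.09,.11],[.045,-.03,.11],[.13,-.075,.11]]).round(4))
# rings
for nm,ro,h in(("ring",.032,.022),("disc",.032,.022),("washer",.035,.008)):
    for cam in("top","scene"):
        s=S[cam]; g=regions_of(nm,s)
        if not g: print(nm,cam,"none"); continue
        m=g[0]["region"].astype(float)
        if nm!="disc":
            cs,_=cv2.findContours(m.astype(np.uint8),cv2.RETR_EXTERNAL,cv2.CHAIN_APPROX_NONE); mm=np.zeros((420,560),np.uint8); cv2.drawContours(mm,cs,-1,1,-1); m=mm.astype(float)
        m=cv2.GaussianBlur(m,(0,0),1)
        th=np.linspace(0,2*np.pi,60); C=np.c_[ro*np.cos(th),ro*np.sin(th)]
        def c2(q):
            P=np.vstack([np.c_[C+q,0*th],np.c_[C+q,0*th+h]]); uv,_=proj(s,P)
            im=np.zeros((1680,2240),np.uint8); cv2.fillConvexPoly(im,cv2.convexHull(np.round((uv+.5)*4).astype(np.int32)),255)
            return ((cv2.GaussianBlur(cv2.resize(im,(560,420),interpolation=cv2.INTER_AREA)/255.,(0,0),1)-m)**2).sum()/m.sum()
        q0=ray(s,*g[0]["point"],h/2)[:2]
        b=minimize(c2,q0,method="Nelder-Mead",options=dict(initial_simplex=np.vstack([q0,q0+[.006,0],q0+[0,.006]])))
        print(nm,cam,[round(x["p"],2) for x in g],g[0]["point"],b.x.round(4),round(b.fun,3))
for n in S:
    im=S[n]["pixels"][:,:,::-1].copy(); uv,_=proj(S[n],fx2w(p,T)); cv2.polylines(im,[np.round(uv).astype(np.int32)],False,(255,0,0),1); cv2.imwrite(f"pics/fit_{n}.png",im[120:290,100:380].repeat(2,0).repeat(2,1))
E
python3 fit.py
```

```text
[ 0.45220054  0.11013603 -0.00954099]
['scene', 'top'] [0.4538 0.1128 0.0059] 0.2714090015350691
['top'] [0.454  0.1126 0.0018] 0.14410993502058733
['scene'] [0.4526 0.1143 0.0112] 0.1158340732680066
tip,foot,corner,face [[0.453  0.2358 0.147 ]
 [0.4532 0.2028 0.11  ]
 [0.4989 0.0831 0.11  ]
 [0.5842 0.0386 0.11  ]]
ring top [0.81] [381.3, 205.0] [ 0.5519 -0.2621] 0.005
ring scene [0.65] [199.8, 297.1] [ 0.55   -0.2618] 0.01
disc top [0.83, 0.35, 0.21] [370.8, 262.8] [ 0.4246 -0.216 ] 0.006
disc scene [0.95, 0.75] [186.4, 256.3] [ 0.4238 -0.2154] 0.003
washer top [0.83, 0.75] [410.8, 271.7] [ 0.4257 -0.32  ] 0.009
washer scene [0.58] [144.2, 288.3] [ 0.4253 -0.3203] 0.01
```

```bash
cat >> h.py <<'E'
def go(*tg):
    "targets (x,y,z,yawdeg of tool y)"
    o=observe(); w,x,y,z=o["tool_rot"]; r=R.from_quat([x,y,z,w]); m=r.as_matrix()
    cur=np.degrees(np.arctan2(m[1,1],m[0,1]))
    for t in tg:
        d=m.T@(np.array(t[:3])-o["tcp_pos"])*1000; print(d.round(1),"roll",round((cur-t[3]+180)%360-180,1))
def st():
    o=observe(); w,x,y,z=o["tool_rot"]; m=R.from_quat([x,y,z,w]).as_matrix()
    print("t",round(o["clock"],2),"tcp",o["tcp_pos"].round(4),"yaw",np.degrees(np.arctan2(m[1,1],m[0,1])).round(1),"zax",m[:,2].round(3),"F",o["contact_force"].round(1),"w",round(o["width"],4),"q",o["joint_pos"].round(2))
E
python3 -c "
from h import *
go((.551,-.262,.13,.3),(.551,-.262,.20,.3))"
```

```text
[-601.6 -626.4  122.7] roll 73.8
[-601.6 -626.5   52.7] roll 73.8
```

```bash
python3 -m inch '[[[-43,-45,10,7],[-86,-90,20,14],[-129,-135,30,21],[-172,-180,40,28],[-215,-224,52,35],[-258,-269,52,42],[-301,-314,52,49],[-344,-359,52,56],[-387,-403,52,63],[-430,-448,52,70]]]' 0 20; python3 -c "
from h import *
st();go((.551,-.262,.13,.3))"
```

```text
clock: 1.8
tcp_pos: [0.4352, -0.0454, 0.2009]
tool_rot: [0.0, 0.683, 0.731, 0.0]
contact_force: [-0.4, 0.7, 0.3]
width: 0.0881
t 1.8 tcp [ 0.4352 -0.0454  0.2009] yaw 3.9 zax [ 0.001 -0.    -1.   ] F [-0.4  0.7  0.3] w 0.0881 q [-0.37  0.17  1.82  0.    1.15 -0.44]
[-223.9  100.8   71.1] roll 3.6
```

```bash
python3 -c "
from h import *
go((.551,-.262,.12,.3),(.551,-.262,.09,.3))"
```

```text
[-223.9  100.8   81.1] roll 3.6
[-223.9  100.8  111.1] roll 3.6
```

```bash
python3 -m inch '[[[-54,24,10,1],[-108,48,25,2],[-162,73,40,3],[-210,94,60,3.6],[-224,101,80,3.6],[-224,101,81,3.6],[-224,101,81,3.6]]]' 0 20
python3 - <<'E'
from h import *
st()
s=snapshot("wrist"); im=s["pixels"][:,:,::-1].copy()
th=np.linspace(0,6.28,60)
for z in(0,.022):
  for r in (.032,.013): cv2.polylines(im,[np.round(projf(s,np.c_[.551+r*np.cos(th),-.262+r*np.sin(th),0*th+z])).astype(int)],True,(0,0,255),1)
cv2.imwrite("pics/w1.png",im)
E
```

```text
clock: 2.68
tcp_pos: [0.5512, -0.2614, 0.1208]
tool_rot: [0.001, 0.705, 0.709, 0.0]
contact_force: [-0.5, 0.2, -0.1]
width: 0.0882
t 2.67 tcp [ 0.5512 -0.2614  0.1208] yaw 0.3 zax [ 0.001 -0.    -1.   ] F [-0.5  0.2 -0.1] w 0.0882 q [-0.63  0.62  1.39  0.    1.13 -0.64]
```

View pics/w1.png

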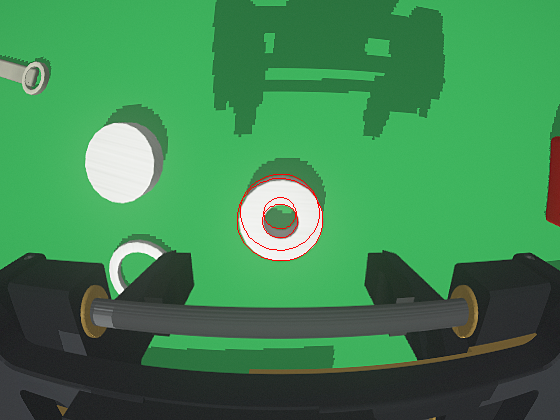

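The wrist view confirms the ring: its narrow bore is at about (281,217), and the projected model overlays it. I'll descend and grip.

```bash
python3 -m inch '[[[0,0,50,0],[0,0,90,0],[0,0,104,0],[0,0,104,0],[0,0,104,0]]]' 0 20; python3 -m inch '[[[0,0,0,0],[0,0,0,0],[0,0,0,0],[0,0,0,0],[0,0,0,0],[0,0,0,0]]]' 0.9 30; python3 -m inch '[[[0,0,-20,0],[0,0,-60,0],[0,0,-120,0],[0,0,-180,0],[0,0,-200,0],[0,0,-200,0]]]'
python3 - <<'E'
from h import *
st()
s=snapshot("wrist"); im=s["pixels"][:,:,::-1].copy()
cv2.imwrite("pics/w2.png",im)
p=np.load("fix.npy"); p=np.array([.4537,.113,.005])
np.save("fix.npy",p)
print(fx2w(p,[[0,.125,.18],[0,.116,.13]]))
E
```

```text
clock: 3.35
tcp_pos: [0.5524, -0.2619, 0.0192]
tool_rot: [0.002, 0.705, 0.709, 0.001]
contact_force: [1.6, 0.2, -0.2]
width: 0.0883
clock: 4.1
tcp_pos: [0.5526, -0.2621, 0.0198]
tool_rot: [0.003, 0.705, 0.709, 0.001]
contact_force: [-1.7, 0.9, 4.4]
width: 0.0637
clock: 4.85
tcp_pos: [0.5518, -0.2616, 0.2218]
tool_rot: [0.004, 0.705, 0.709, 0.001]
contact_force: [0.1, -0.5, -2.3]
width: 0.0639
t 4.85 tcp [ 0.5518 -0.2616  0.2218] yaw 0.3 zax [ 0.008 -0.005 -1.   ] F [ 0.1 -0.5 -2.3] w 0.0639 q [-0.63  0.52  1.27  0.    1.34 -0.64]
[[0.453075   0.23799844 0.18      ]
 [0.45312    0.22899855 0.13      ]]
```

View pics/w2.png

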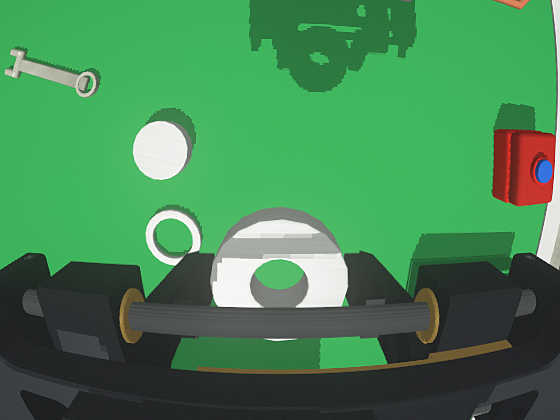

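The ring is lifted, with 63.9 mm between the fingers. Next I'll carry it over the tube tip.

```bash
python3 -c "
from h import *
go((.453,.238,.225,.3))"
```

```text
[499.8 -95.4  -7.2] roll 0.0
```

```bash
python3 -m inch '[[[40,-8,-3,0],[90,-17,-3,0],[145,-27,-3,0],[200,-38,-3,0],[260,-49,-3,0],[320,-61,-3,0],[380,-72,-3,0],[430,-82,-3,0],[475,-90,-3,0],[497,-95,-3,0]]]'; python3 -m inch '[[[3,0,0,0],[3,0,0,0],[3,0,0,0]]]'
cat > look.py <<'E'
import sys
from h import *
st(); tag=sys.argv[1]
p=np.load("fix.npy"); T=fx2w(p,tube())
for n in sys.argv[2:]:
    s=snapshot(n); im=s["pixels"][:,:,::-1].copy(); cv2.imwrite(f"pics/{tag}_{n}_raw.png",im)
    uv=projf(s,T) if n=="wrist" else proj(s,T)[0]
    if n=="wrist": a=im; 
    cv2.polylines(im,[np.round(uv).astype(int)],False,(255,0,0),1)
    if n!="wrist":
        c=uv[:60].mean(0).astype(int); x0=max(0,c[0]-130); y0=max(0,c[1]-95)
        im=cv2.resize(im[y0:y0+190,x0:x0+260],None,fx=3,fy=3,interpolation=cv2.INTER_NEAREST)
    cv2.imwrite(f"pics/{tag}_{n}.png",im)
E
python3 look.py a wrist scene
```

```text
clock: 6.15
tcp_pos: [0.452, 0.237, 0.2192]
tool_rot: [0.002, 0.704, 0.71, -0.001]
contact_force: [0.0, 0.3, -1.8]
width: 0.0641
clock: 6.52
tcp_pos: [0.4522, 0.2391, 0.2189]
tool_rot: [0.002, 0.705, 0.709, -0.001]
contact_force: [0.3, 0.0, -1.9]
width: 0.0638
t 6.53 tcp [0.4522 0.2391 0.2189] yaw 0.4 zax [ 0.001 -0.004 -1.   ] F [ 0.3  0.  -1.9] w 0.0638 q [ 0.26  0.31  1.59 -0.    1.24  0.25]
```

View pics/a_wrist.png

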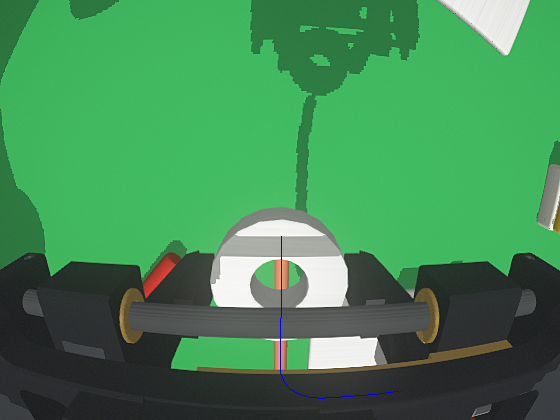

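View pics/a_scene.png

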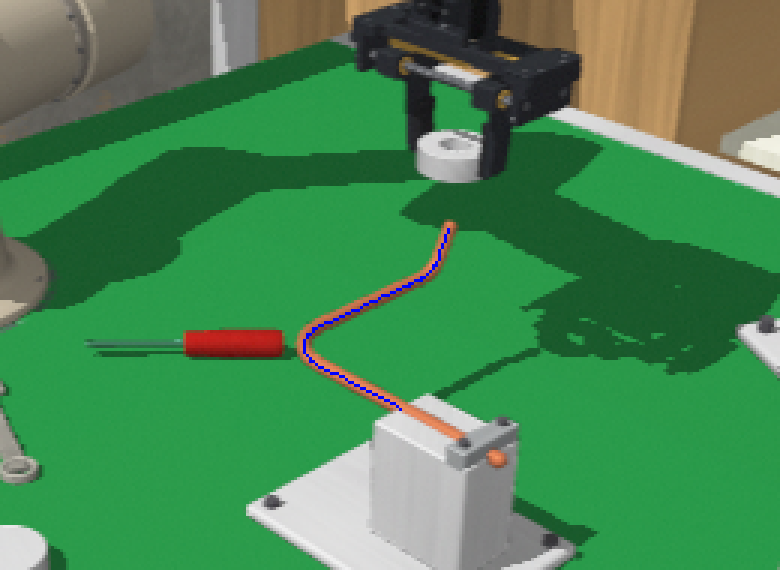

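The model lines up with the tube in both views (tube near column 282, overlay at 281). I'll lower along the lean.

```bash
python3 -c "
from h import *
go((.4531,.238,.176,.3),(.4531,.236,.156,.3),(.4531,.2302,.143,.3))"
```

```text
[-1.1  0.7 43.1] roll 0.1
[-3.   0.7 63.1] roll 0.1
[-8.8  0.6 76.2] roll 0.1
```

```bash
python3 -m inch '[[[-1,1,20,0],[-1,1,36,0],[-1,1,43,0],[-1,1,43,0],[-2,1,50,0],[-2,1,55,0],[-3,1,59,0],[-3,1,59,0]]]'; python3 look.py b wrist scene
```

```text
clock: 7.62
tcp_pos: [0.4533, 0.2359, 0.1599]
tool_rot: [0.002, 0.705, 0.709, -0.001]
contact_force: [0.2, -0.3, -1.5]
width: 0.0639
t 7.62 tcp [0.4533 0.2359 0.1599] yaw 0.4 zax [ 0.001 -0.004 -1.   ] F [ 0.2 -0.3 -1.5] w 0.0639 q [ 0.25  0.38  1.67 -0.    1.1   0.25]
```

View pics/b_wrist.png

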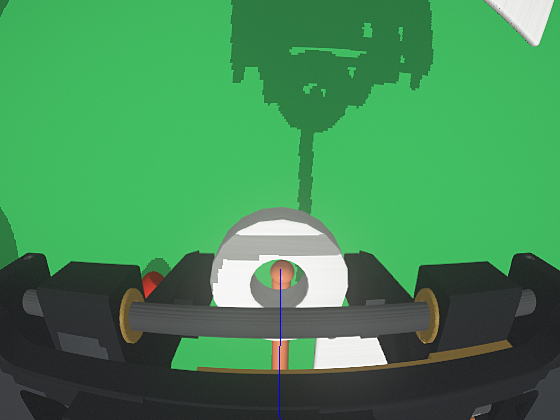

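View pics/b_scene.png

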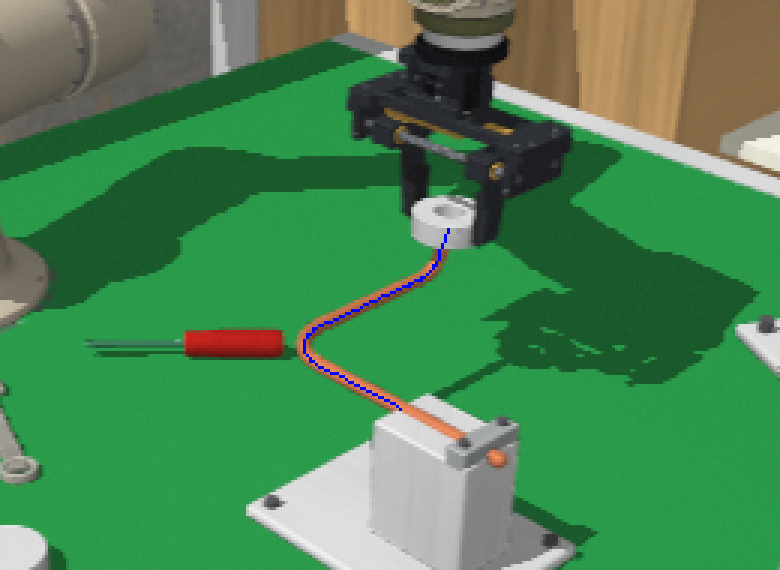

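The tube tip is inside the bore, at pixel (282,270) in the wrist view. I'll continue down and then release.

```bash
python3 -m inch '[[[-2,0,4,0],[-3,0,8,0],[-4,0,11,0],[-5,0,14,0],[-6,0,17,0],[-6,0,17,0],[-6,0,17,0]]]'; python3 look.py c wrist scene
```

```text
clock: 8.6
tcp_pos: [0.4536, 0.23, 0.1434]
tool_rot: [0.002, 0.705, 0.709, -0.001]
contact_force: [0.2, 0.2, -2.6]
width: 0.064
t 8.6 tcp [0.4536 0.23   0.1434] yaw 0.4 zax [ 0.002 -0.004 -1.   ] F [ 0.2  0.2 -2.6] w 0.064 q [ 0.24  0.39  1.69 -0.    1.06  0.24]
```

View pics/c_wrist.png

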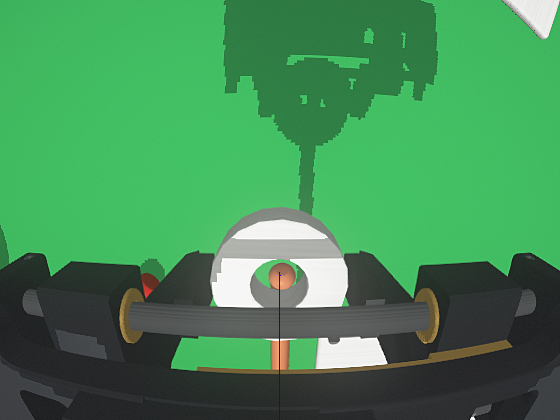

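View pics/c_scene.png

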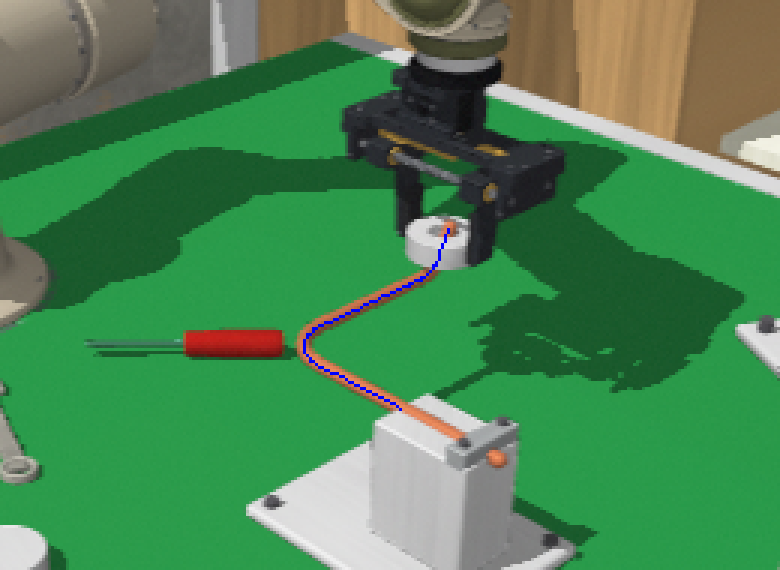

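The tip now stands out of the top of the ring, and no contact force shows. I'll release.

```bash
python3 -m inch '[[[0,0,0,0],[0,0,0,0],[0,0,0,0],[0,0,0,0],[0,0,0,0],[0,0,0,0],[0,0,-20,0],[0,0,-60,0],[0,0,-80,0],[0,0,-80,0]]]' 0; python3 look.py d wrist scene top
```

```text
clock: 9.95
tcp_pos: [0.4539, 0.2305, 0.2244]
tool_rot: [0.003, 0.705, 0.71, 0.001]
contact_force: [-0.2, 1.1, -0.1]
width: 0.088
t 9.95 tcp [0.4539 0.2305 0.2244] yaw 0.4 zax [ 0.005 -0.003 -1.   ] F [-0.2  1.1 -0.1] w 0.088 q [ 0.24  0.3   1.59 -0.    1.25  0.24]
```

View pics/d_wrist.png

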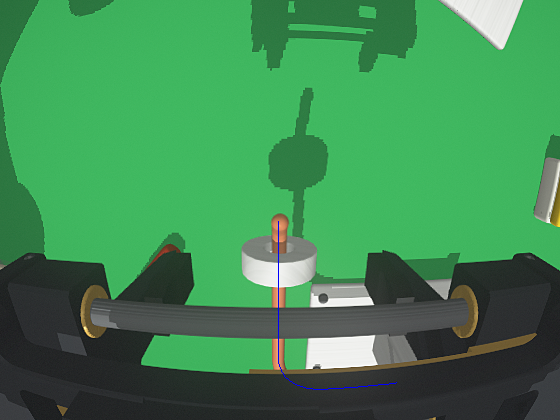

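View pics/d_scene.png

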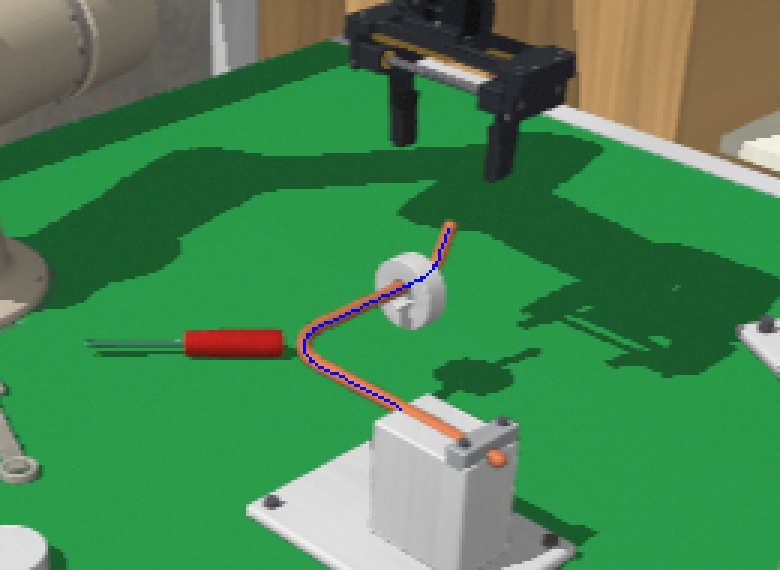

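View pics/d_top.png

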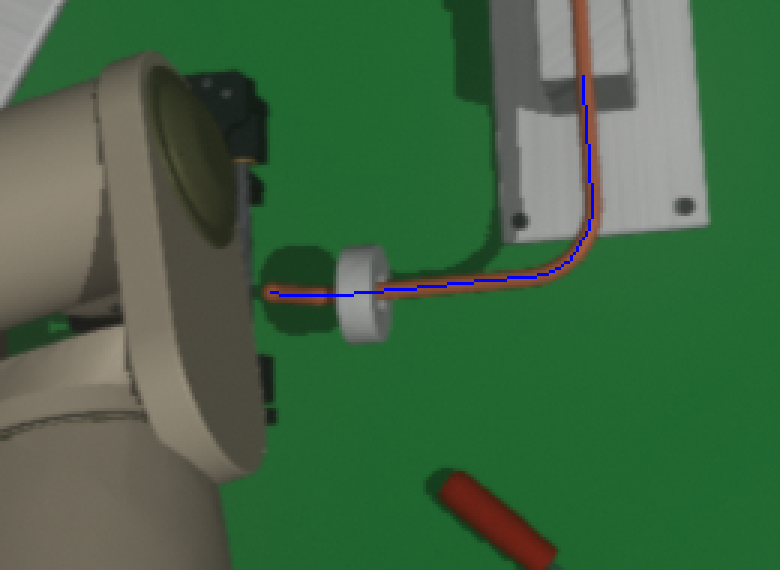

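The ring hangs at the foot of the bend: top crop (362,293), scene crop (408,290). I'll fit its pose.

```bash
cat > rfit.py <<'E'
from h import *
import sys
cams=sys.argv[1].split(","); x0=[float(v) for v in sys.argv[2].split(",")] # x y z axisyaw pitch (deg)
st()
D=[]
for n in cams:
    s=snapshot(n); g=regions_of("ring",s)
    if not g: print(n,"none"); continue
    m=g[0]["region"].astype(np.uint8); m=cv2.morphologyEx(m,cv2.MORPH_OPEN,np.ones((2,2),np.uint8))
    nl,l,stt,_=cv2.connectedComponentsWithStats(m); keep=[i for i in range(1,nl) if stt[i,4]>15]
    pts=np.argwhere(np.isin(l,keep))[:,::-1]
    h=np.zeros((420,560),np.uint8); cv2.fillConvexPoly(h,cv2.convexHull(pts.astype(np.int32)),1)
    D.append((n,s,cv2.GaussianBlur(h.astype(float),(0,0),1))); print(n,round(g[0]["p"],2),g[0]["point"],h.sum())
th=np.linspace(0,2*np.pi,60)
def pts(q):
    a,b=np.radians(q[3:]); ax=np.array([np.cos(a)*np.cos(b),np.sin(a)*np.cos(b),np.sin(b)]); e1=np.cross([0,0,1],ax); e1/=np.linalg.norm(e1); e2=np.cross(ax,e1)
    C=np.array(q[:3])/1000+.032*(np.cos(th)[:,None]*e1+np.sin(th)[:,None]*e2); return np.vstack([C-.011*ax,C+.011*ax])
def cost(q,DD):
    c=0
    for n,s,m in DD:
        uv=projf(s,pts(q)) if n=="wrist" else proj(s,pts(q))[0]
        im=np.zeros((1680,2240),np.uint8); cv2.fillConvexPoly(im,cv2.convexHull(np.round((uv+.5)*4).astype(np.int32)),255)
        c+=((cv2.GaussianBlur(cv2.resize(im,(560,420),interpolation=cv2.INTER_AREA)/255.,(0,0),1)-m)**2).sum()/m.sum()
    return c
q=np.array(x0)
for k in range(3):
    sx=np.vstack([q]+[q+d for d in np.diag([8,8,8,15,15])]); b=minimize(cost,q,args=(D,),method="Nelder-Mead",options=dict(initial_simplex=sx,xatol=.05,fatol=1e-4)); q=b.x
print("fit x y z yaw pitch",q.round(1),"cost",round(b.fun,4),[round(cost(q,[d]),3) for d in D])
p=np.load("fix.npy"); c,s_=np.cos(p[2]),np.sin(p[2]); d=q[:2]/1000-p[:2]
print("fixture frame",np.round([1000*(c*d[0]+s_*d[1]),1000*(-s_*d[0]+c*d[1]),q[2]],1))
E
python3 rfit.py scene,top,wrist 453,200,103,90,0
```

```text
t 10.1 tcp [0.453  0.2302 0.2222] yaw 0.4 zax [ 0.    -0.004 -1.   ] F [ 0.4  0.6 -0.1] w 0.088 q [ 0.24  0.3   1.59 -0.    1.25  0.24]
scene 0.9 [319.4, 167.7] 460
top 0.75 [166.4, 266.6] 561
wrist 0.77 [281.4, 262.2] 3391
fit x y z yaw pitch [ 4.540e+02  1.884e+02  1.009e+02  8.760e+01 -4.000e-01] cost 0.1022 [np.float64(0.041), np.float64(0.034), np.float64(0.027)]
fixture frame [  0.7  75.4 100.9]
```

```bash
python3 -c "
from h import *
go((.4537,.1884,.222,.3),(.4537,.1884,.109,.3))"
```

```text
[-41.9   0.1   1.2] roll 0.1
[-4.150e+01 -1.000e-01  1.142e+02] roll 0.1
```

```bash
python3 -m inch '[[[-25,0,0,0],[-42,0,0,0],[-42,0,10,0],[-42,0,50,0],[-42,0,85,0],[-42,0,104,0],[-42,0,112,0],[-42,0,112,0]]]' 0 15; python3 look.py e wrist scene
```

```text
clock: 11.4
tcp_pos: [0.4537, 0.1881, 0.111]
tool_rot: [0.002, 0.705, 0.71, -0.001]
contact_force: [0.5, 0.4, -0.8]
width: 0.0881
t 11.4 tcp [0.4537 0.1881 0.111 ] yaw 0.4 zax [ 0.001 -0.004 -1.   ] F [ 0.5  0.4 -0.8] w 0.0881 q [ 0.16  0.41  1.77 -0.    0.96  0.15]
```

View pics/e_wrist.png

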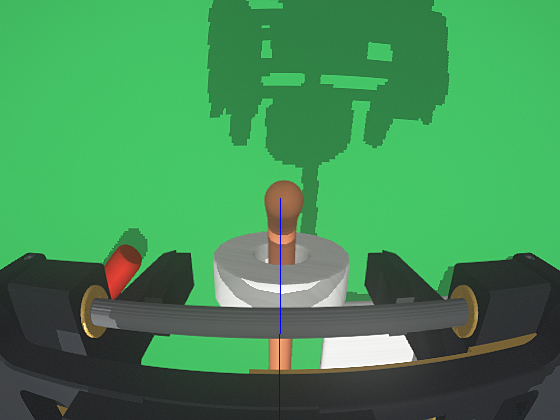

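View pics/e_scene.png

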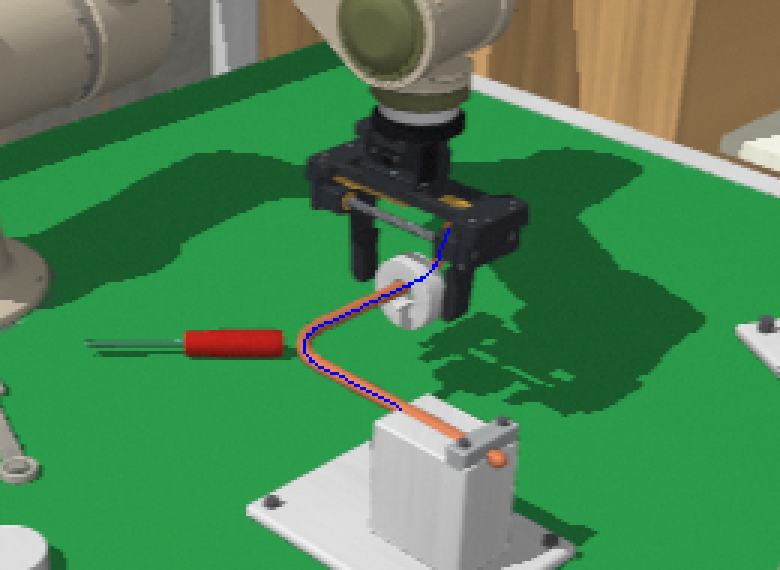

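The fingers straddle the ring, which is at about (282,270) in the wrist view. I'll close, lift it slightly to free the bore, and check.

```bash
python3 -m inch '[[[0,0,2,0],[0,0,2,0],[0,0,2,0],[0,0,2,0],[0,0,2,0],[0,0,2,0],[0,0,-2,0],[0,0,-4,0],[0,0,-4,0]]]' 0.9 25; python3 look.py f wrist scene; python3 rfit.py scene,top 453,190,106,90,0
```

```text
clock: 12.62
tcp_pos: [0.4541, 0.1881, 0.1158]
tool_rot: [0.002, 0.705, 0.71, -0.0]
contact_force: [0.5, -0.2, -2.4]
width: 0.0623
t 12.62 tcp [0.4541 0.1881 0.1158] yaw 0.4 zax [ 0.003 -0.004 -1.   ] F [ 0.5 -0.2 -2.4] w 0.0623 q [ 0.16  0.4   1.77 -0.    0.97  0.15]
t 12.72 tcp [0.454  0.1881 0.1157] yaw 0.4 zax [ 0.002 -0.004 -1.   ] F [-0.6  0.1 -2.7] w 0.0624 q [ 0.16  0.4   1.77 -0.    0.97  0.15]
scene 0.79 [320.9, 163.1] 342
top 0.54 [242.4, 200.2] 9113
fit x y z yaw pitch [ 4.571e+02  1.840e+02  1.086e+02  5.860e+01 -2.000e-01] cost 1.0581 [np.float64(0.025), np.float64(1.033)]
fixture frame [  3.8  71.  108.6]
```

View pics/f_wrist.png

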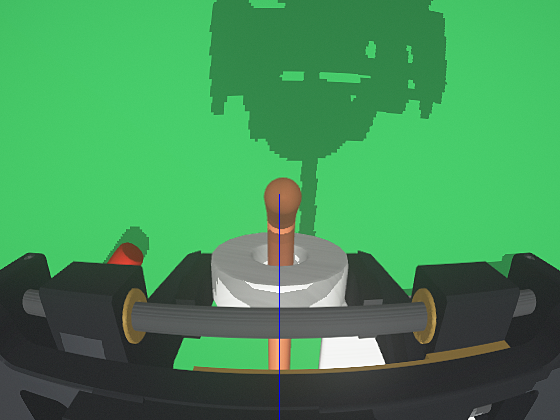

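View pics/f_scene.png

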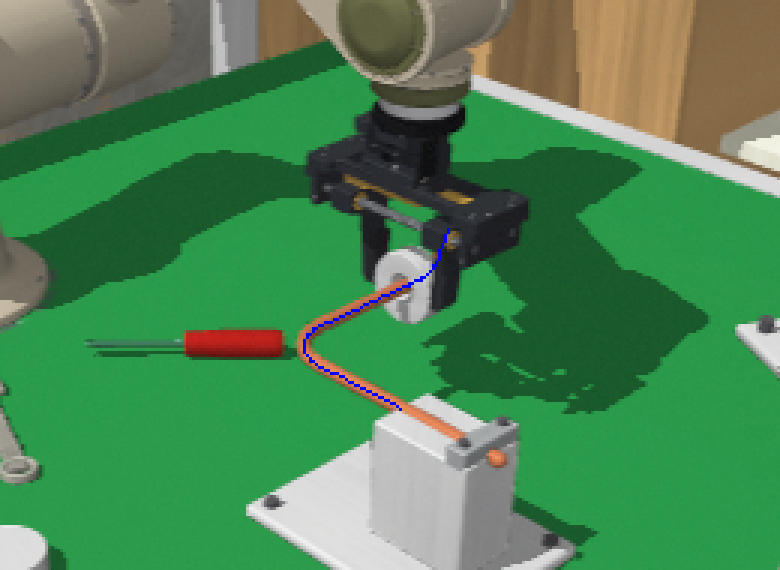

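```bash
python3 rfit.py scene,wrist 454,188,106,90,0
```

```text
t 12.93 tcp [0.4541 0.1881 0.1157] yaw 0.4 zax [ 0.002 -0.004 -1.   ] F [ 0.4  0.6 -1.5] w 0.0621 q [ 0.16  0.4   1.77 -0.    0.97  0.15]
scene 0.58 [320.0, 163.8] 418
wrist 0.8 [275.2, 276.5] 9595
fit x y z yaw pitch [453.3 191.8 105.7  86.2 -11.1] cost 0.1952 [np.float64(0.13), np.float64(0.065)]
fixture frame [ -0.   78.8 105.7]
```

```bash
python3 -m inch '[[[-8,-1,-2,0],[-20,-1,-2,0],[-32,-1,-2,0],[-44,-1,-2,0],[-56,-1,-2,0],[-68,-1,-2,0],[-80,-1,-2,0],[-90,-1,-2,0],[-97,-1,-2,0],[-97,-1,-2,0]]]'; python3 look.py g scene; python3 rfit.py scene,top 454,92,106,90,0;  python3 - <<'E'
from h import *
p=np.load("fix.npy"); L=[]
for a in (0,15,30,45,60,75,90):
    t=np.radians(a); q=fx2w(p,[[.045-.045*np.cos(t),-.03-.045*np.sin(t),.118]])[0]; L.append((*q,.3+a))
go(*L)
E
```

```text
clock: 14.38
tcp_pos: [0.4538, 0.0907, 0.1182]
tool_rot: [0.002, 0.705, 0.709, -0.0]
contact_force: [-0.6, -0.3, -1.9]
width: 0.0618
t 14.38 tcp [0.4538 0.0907 0.1182] yaw 0.4 zax [ 0.003 -0.004 -1.   ] F [-0.6 -0.3 -1.9] w 0.0618 q [-0.05  0.34  1.85 -0.    0.95 -0.06]
t 14.43 tcp [0.4538 0.091  0.1182] yaw 0.4 zax [ 0.003 -0.004 -1.   ] F [-0.6  1.1 -2. ] w 0.0625 q [-0.05  0.34  1.85 -0.    0.95 -0.06]
scene 0.9 [295.2, 175.8] 392
top none
fit x y z yaw pitch [4.490e+02 9.410e+01 1.081e+02 6.520e+01 1.000e-01] cost 0.0409 [np.float64(0.041)]
fixture frame [ -4.8 -18.9 108.1]
[-8.3  0.   0.1] roll 0.1
[-20.    1.5   0.2] roll -14.9
[-30.9   6.    0.2] roll -29.9
[-40.2  13.1   0.3] roll -44.9
[-47.4  22.4   0.3] roll -59.9
[-51.9  33.3   0.4] roll -74.9
[-53.4  44.9   0.4] roll -89.9
```

View pics/g_scene.png

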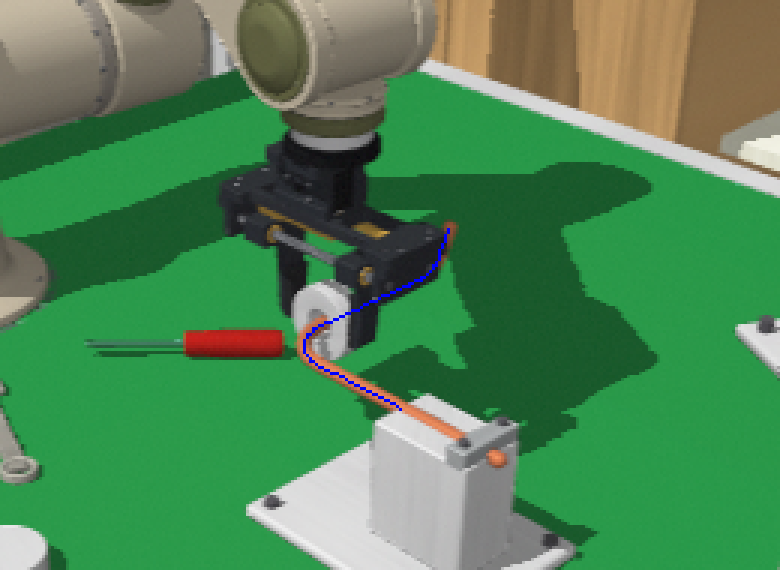

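It is sliding freely with only a weight-level force. Now I'll go round the corner.

```bash
python3 -m inch '[[[-8,0,0,0],[-14,0.5,0,-7],[-20,1.5,0,-15],[-25,3.5,0,-22],[-31,6,0,-30],[-36,9,0,-37],[-40,13,0,-45],[-40,13,0,-45]]]'; python3 look.py h scene
python3 - <<'E'
from h import *
p=np.load("fix.npy"); L=[]
for a in (45,52,60,67,75,82,90):
    t=np.radians(a); q=fx2w(p,[[.045-.045*np.cos(t),-.03-.045*np.sin(t),.118]])[0]; L.append((*q,.3+a))
for x in(.06,.08,.1): L.append((*fx2w(p,[[x,-.075,.118]])[0],90.3))
go(*L)
E
```

```text
clock: 15.62
tcp_pos: [0.4672, 0.051, 0.1183]
tool_rot: [0.002, 0.38, 0.925, -0.001]
contact_force: [0.9, -0.7, -1.8]
width: 0.062
t 15.62 tcp [0.4672 0.051  0.1183] yaw 45.3 zax [ 0.003 -0.004 -1.   ] F [ 0.9 -0.7 -1.8] w 0.062 q [-0.14  0.35  1.83 -0.    0.95 -0.93]
[-0.1  0.2  0.3] roll -0.1
[-5.6  0.5  0.3] roll -7.1
[-11.8   1.7   0.3] roll -15.1
[-17.    3.5   0.3] roll -22.1
[-22.6   6.2   0.4] roll -30.1
[-27.2   9.2   0.4] roll -37.1
[-31.9  13.4   0.4] roll -45.1
[-42.5  24.    0.4] roll -45.1
[-56.7  38.1   0.5] roll -45.1
[-70.8  52.3   0.5] roll -45.1
```

View pics/h_scene.png

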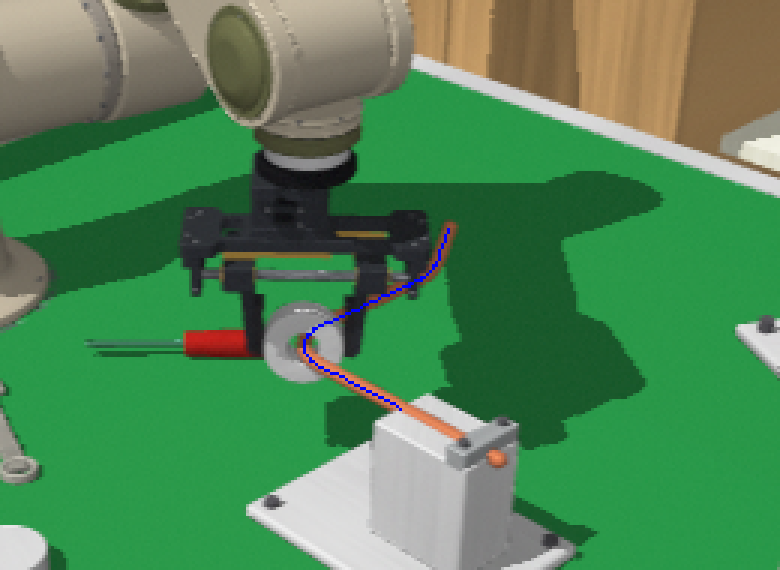

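The ring is at mid-corner with the tube through its bore, and the force is about its weight. I'll continue.

```bash
python3 -m inch '[[[-6,0.5,0,-7],[-12,1.7,0,-15],[-17,3.5,0,-22],[-23,6,0,-30],[-27,9,0,-37],[-32,13.4,0,-45],[-42,24,0,-45],[-49,31,0,-45],[-56.5,38,0,-45],[-56.5,38,0,-45]]]'; python3 look.py i scene wrist
python3 - <<'E'
from h import *
p=np.load("fix.npy"); L=[]
for x in(.08,.1,.115,.119): L.append((*fx2w(p,[[x,-.075,.118]])[0],90.3))
go(*L)
E
python3 rfit.py scene,top 534,38,108,0,0
```

```text
clock: 16.92
tcp_pos: [0.5342, 0.0384, 0.1183]
tool_rot: [0.001, -0.002, 1.0, -0.002]
contact_force: [0.5, 0.3, -2.2]
width: 0.0623
t 16.93 tcp [0.5342 0.0384 0.1183] yaw 90.2 zax [ 0.002 -0.004 -1.   ] F [ 0.5  0.3 -2.2] w 0.0623 q [-0.15  0.48  1.64 -0.    1.02 -1.72]
[-0.5 -0.1  0.3] roll -0.1
[-20.5  -0.    0.4] roll -0.1
[-35.5  -0.    0.4] roll -0.1
[-39.5  -0.    0.4] roll -0.1
t 17.02 tcp [0.5336 0.0385 0.1183] yaw 90.2 zax [ 0.002 -0.004 -1.   ] F [ 0.8  0.2 -2.1] w 0.0621 q [-0.15  0.48  1.64 -0.    1.02 -1.72]
scene 0.74 [299.2, 195.8] 481
top none
fit x y z yaw pitch [535.   42.6 109.1  16.8  -2.2] cost 0.0227 [np.float64(0.023)]
fixture frame [ 81.  -70.8 109.1]
```

View pics/i_scene.png

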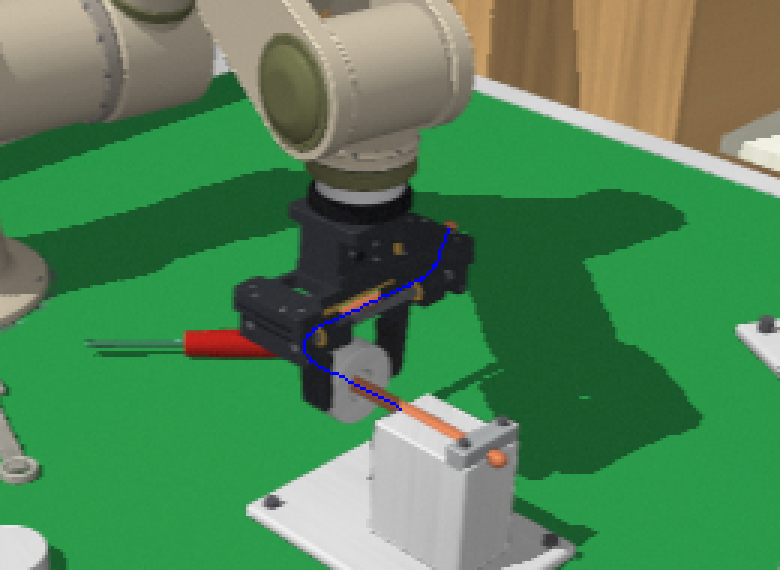

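View pics/i_wrist.png

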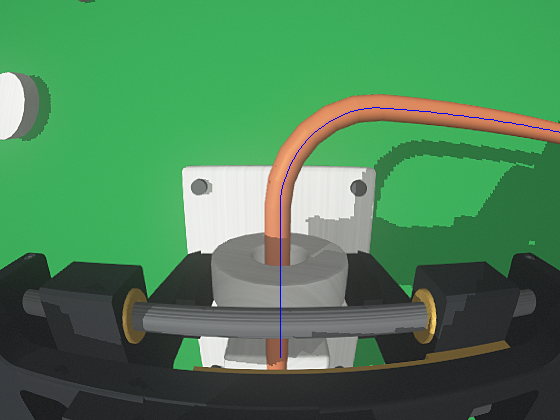

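The ring is on the second run, at pixel (355,380) in the scene crop. I'll advance to just short of the block.

```bash
python3 -m inch '[[[-8,0,0,0],[-16,0,0,0],[-23,0,0,0],[-29,0,0,0],[-32,0,0,0],[-33,0,0,0],[-33,0,0,0]]]'; python3 look.py j scene wrist;python3 -m inch '[[[-1,0,0,0],[-2,0,0,0],[-3,0,0,0],[-3,0,0,0]]]'
```

```text
clock: 18.1
tcp_pos: [0.5666, 0.0386, 0.1186]
tool_rot: [0.001, -0.002, 1.0, -0.002]
contact_force: [0.9, 0.4, -2.0]
width: 0.0625
t 18.1 tcp [0.5666 0.0386 0.1186] yaw 90.2 zax [ 0.002 -0.004 -1.   ] F [ 0.9  0.4 -2. ] w 0.0625 q [-0.14  0.54  1.53 -0.    1.07 -1.71]
clock: 18.7
tcp_pos: [0.5696, 0.0386, 0.1186]
tool_rot: [0.001, -0.002, 1.0, -0.002]
contact_force: [-0.2, 0.3, -2.4]
width: 0.0619
```

View pics/j_scene.png

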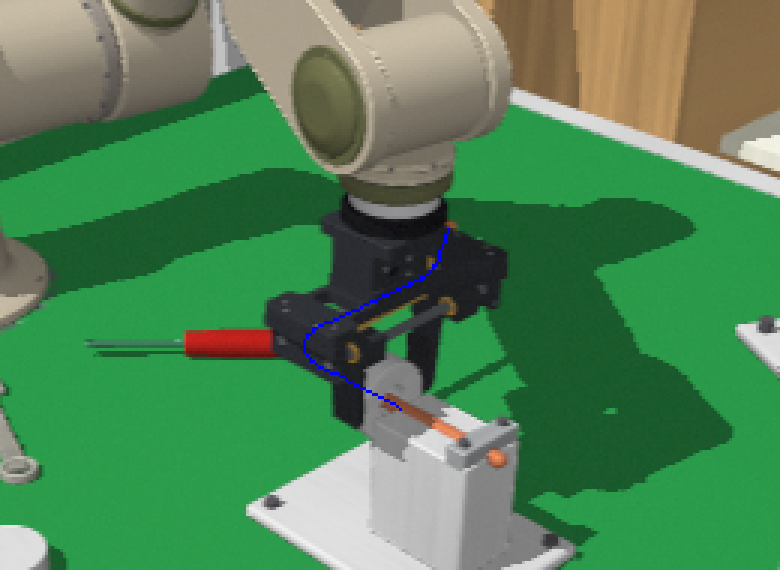

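View pics/j_wrist.png

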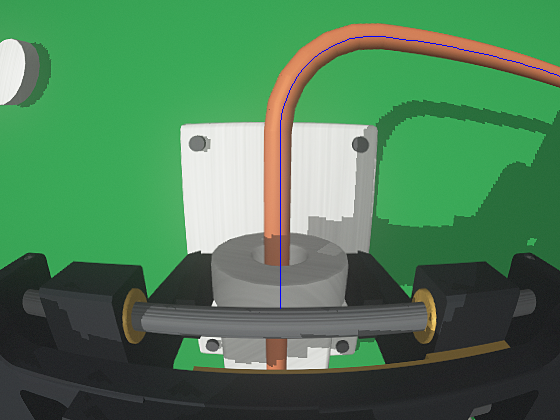

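```bash
python3 -m inch '[[[0,0,2,0],[0,0,4,0],[-1,0,4,0],[-2,0,4,0],[-2,0,4,0]]]';python3 -m inch '[[[-1,0,0,0],[-2,0,0,0],[-2,0,0,0]]]';python3 -m inch '[[[-1,0,0,0],[-2,0,0,0],[-2,0,0,0]]]'
```

```text
clock: 19.32
tcp_pos: [0.5717, 0.0386, 0.1146]
tool_rot: [0.001, -0.002, 1.0, -0.002]
contact_force: [-0.1, 0.5, -2.3]
width: 0.0619
clock: 19.7
tcp_pos: [0.5737, 0.0386, 0.1147]
tool_rot: [0.001, -0.002, 1.0, -0.002]
contact_force: [-0.1, -0.1, -0.8]
width: 0.0621
clock: 20.08
tcp_pos: [0.5745, 0.0386, 0.1144]
tool_rot: [-0.001, -0.002, 1.0, -0.002]
contact_force: [-8.8, -0.0, 0.9]
width: 0.0623
```

Contact is at x = 0.574, where home was expected. I'll press a little harder, then release.

```bash
python3 -m inch '[[[-2,0,0,0],[-3,0,0,0],[-3,0,0,0],[-3,0,0,0]]]'; python3 look.py k scene wrist
```

```text
clock: 20.58
tcp_pos: [0.5749, 0.0387, 0.1137]
tool_rot: [-0.005, -0.003, 1.0, -0.002]
contact_force: [-14.1, -1.7, 3.5]
width: 0.0622
t 20.57 tcp [0.5749 0.0387 0.1137] yaw 90.3 zax [-0.009 -0.004 -1.   ] F [-14.1  -1.7   3.5] w 0.0622 q [-0.13  0.57  1.5  -0.01  1.08 -1.71]
```

View pics/k_scene.png

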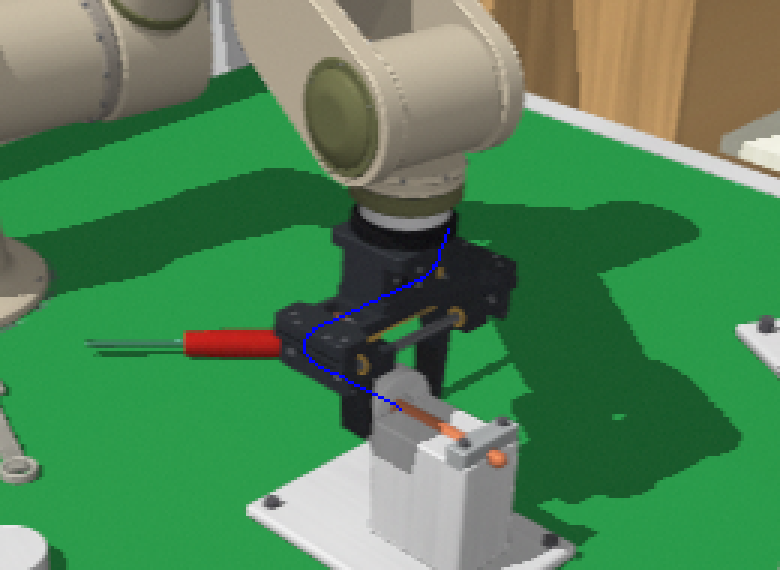

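View pics/k_wrist.png

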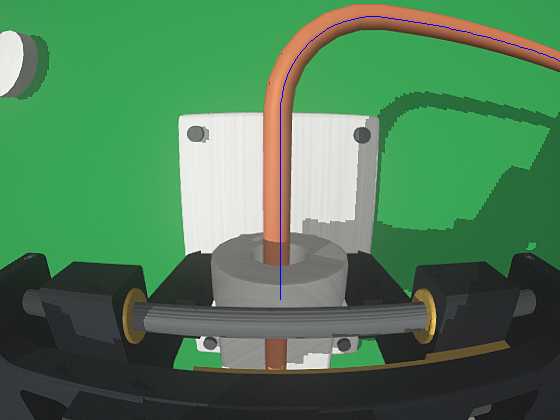

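```bash
python3 -m inch '[[[0,0,0,0],[0,0,0,0],[0,0,0,0],[0,0,0,0],[0,0,0,0],[0,0,-20,0],[0,0,-60,0],[0,0,-85,0],[0,0,-85,0]]]' 0; python3 look.py l scene wrist; python3 rfit.py scene,wrist 572,38,103,0,0
```

```text
clock: 21.8
tcp_pos: [0.5764, 0.039, 0.2001]
tool_rot: [-0.003, -0.003, 1.0, -0.002]
contact_force: [-0.1, -0.1, -0.6]
width: 0.0881
t 21.8 tcp [0.5764 0.039  0.2001] yaw 90.3 zax [-0.006 -0.004 -1.   ] F [-0.1 -0.1 -0.6] w 0.0881 q [-0.13  0.47  1.4  -0.01  1.27 -1.71]
t 21.9 tcp [0.5753 0.0391 0.1975] yaw 90.3 zax [-0.011 -0.004 -1.   ] F [-0.6 -0.6  0.3] w 0.0883 q [-0.13  0.48  1.41 -0.01  1.27 -1.71]
scene 0.6 [310.7, 202.7] 438
wrist 0.58 [274.8, 222.4] 4222
fit x y z yaw pitch [571.1  36.7 103.9   6.4  -2.3] cost 0.2352 [np.float64(0.174), np.float64(0.061)]
fixture frame [117.  -76.9 103.9]
```

View pics/l_scene.png

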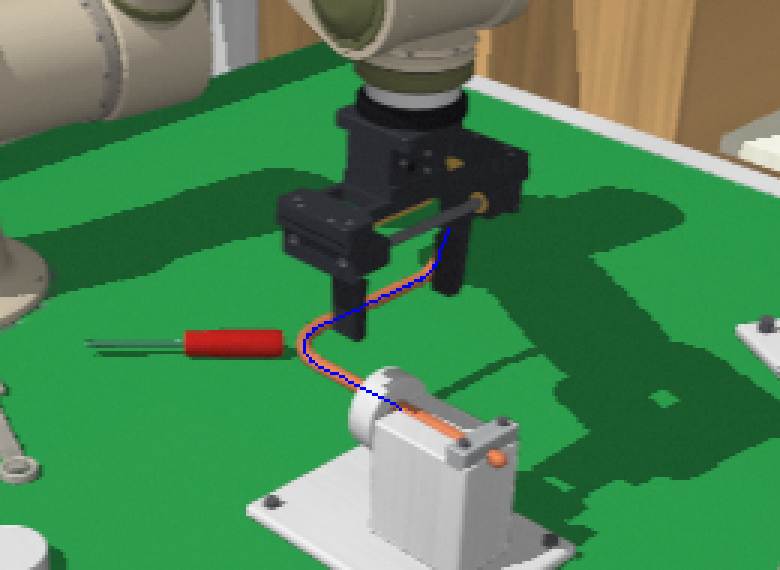

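View pics/l_wrist.png

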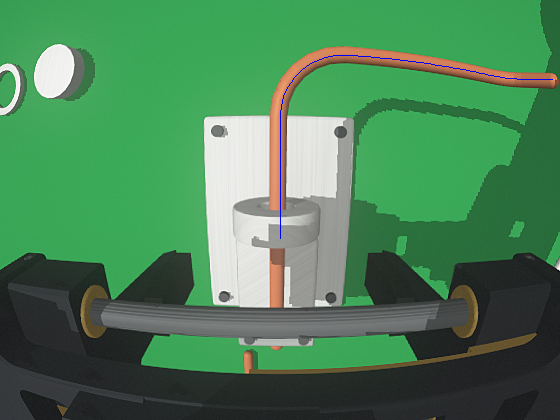

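The ring looks home and nearly square: (280,222) in the wrist view, (385,405) in the scene crop. I'll square it with the two fingers pressing either side of the tube. First I need to get behind the ring with the fingers part-closed.

```bash
python3 -c "
from h import *
go((.528,.0384,.1975,90.3),(.528,.0384,.097,90.3))"; python3 -m inch '[[[25,0,0,0],[46,0,0,0],[46,0,0,0],[46,0,0,0],[46,0,0,0],[46,0,0,0]]]' 0.66 20; python3 look.py m wrist
```

```text
[47.4 -0.4  0.6] roll 0.0
[ 46.3  -0.  101.1] roll 0.0
clock: 22.85
tcp_pos: [0.5297, 0.0388, 0.1979]
tool_rot: [-0.006, -0.003, 1.0, -0.002]
contact_force: [-0.3, -0.3, -0.4]
width: 0.031
t 22.85 tcp [0.5297 0.0388 0.1979] yaw 90.3 zax [-0.012 -0.003 -1.   ] F [-0.3 -0.3 -0.4] w 0.031 q [-0.15  0.38  1.55 -0.01  1.22 -1.72]
```

View pics/m_wrist.png

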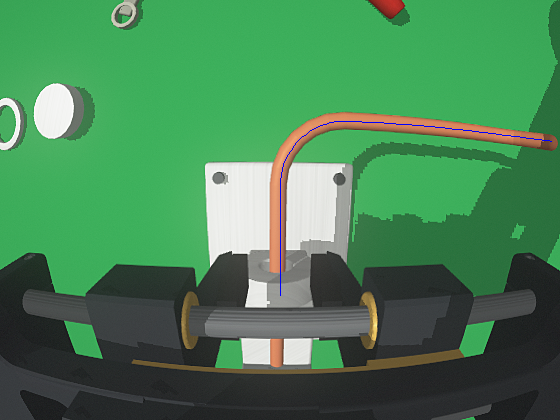

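The gap between the fingers (columns 247 to 311) is centred on the tube (277). I'll descend and press.

```bash
python3 -m inch '[[[2,0,40,0],[2,0,75,0],[1,0,95,0],[0,0,101,0],[0,0,101,0]]]'; python3 -m inch '[[[-6,0,0,0],[-12,0,0,0],[-16,0,0,0],[-18,0,0,0],[-18,0,0,0]]]'; python3 look.py n wrist scene
```

```text
clock: 23.52
tcp_pos: [0.5287, 0.0384, 0.0972]
tool_rot: [-0.006, -0.003, 1.0, -0.002]
contact_force: [0.7, 0.4, 0.6]
width: 0.0299
clock: 24.15
tcp_pos: [0.5468, 0.0385, 0.097]
tool_rot: [-0.006, -0.003, 1.0, -0.002]
contact_force: [-0.1, -0.1, 0.0]
width: 0.03
t 24.15 tcp [0.5468 0.0385 0.097 ] yaw 90.3 zax [-0.011 -0.004 -1.   ] F [-0.1 -0.1  0. ] w 0.03 q [-0.14  0.54  1.6  -0.01  1.01 -1.71]
```

View pics/n_wrist.png

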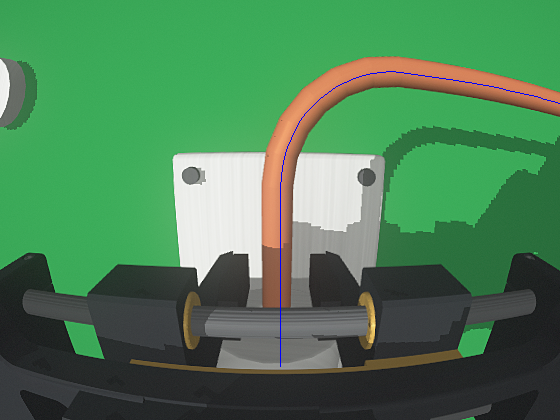

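```bash
python3 -m inch '[[[-2,0,0,0],[-4,0,0,0],[-4,0,0,0]]]'; python3 -m inch '[[[-1,0,0,0],[-2,0,0,0],[-2,0,0,0]]]'; python3 -m inch '[[[-1,0,0,0],[-2,0,0,0],[-2,0,0,0]]]'
```

```text
clock: 24.62
tcp_pos: [0.5508, 0.0385, 0.0969]
tool_rot: [-0.006, -0.003, 1.0, -0.002]
contact_force: [0.6, 0.7, -0.2]
width: 0.0295
clock: 25.0
tcp_pos: [0.5513, 0.0386, 0.0967]
tool_rot: [-0.008, -0.003, 1.0, -0.002]
contact_force: [-10.8, -0.6, 5.1]
width: 0.0298
clock: 25.38
tcp_pos: [0.5512, 0.0386, 0.0965]
tool_rot: [-0.011, -0.003, 1.0, -0.002]
contact_force: [-14.5, -0.8, 8.7]
width: 0.0302
```

```bash
python3 -m inch '[[[-2,0,0,0],[-4,0,0,0],[-4,0,0,0]]]'; python3 -m inch '[[[5,0,0,0],[15,0,0,0],[20,0,0,0],[20,0,-30,0],[20,0,-80,0],[20,0,-120,0],[20,0,-120,0]]]' ; python3 look.py o wrist scene;  python3 rfit.py wrist 572,38,103,0,0;python3 rfit.py scene 572,38,103,0,0
```

```text
clock: 25.75
tcp_pos: [0.5512, 0.0386, 0.0963]
tool_rot: [-0.017, -0.002, 1.0, -0.002]
contact_force: [-27.2, -2.4, 15.1]
width: 0.0299
clock: 26.62
tcp_pos: [0.5363, 0.0388, 0.2197]
tool_rot: [-0.014, -0.002, 1.0, -0.002]
contact_force: [-0.3, -0.3, -0.5]
width: 0.0297
t 26.62 tcp [0.5363 0.0388 0.2197] yaw 90.3 zax [-0.027 -0.004 -1.   ] F [-0.3 -0.3 -0.5] w 0.0297 q [-0.14  0.38  1.49 -0.01  1.3  -1.72]
t 26.73 tcp [0.5349 0.039  0.2163] yaw 90.3 zax [-0.034 -0.003 -0.999] F [-0.1 -0.9 -0.4] w 0.0302 q [-0.14  0.39  1.49 -0.01  1.3  -1.72]
wrist 0.88 [275.5, 269.3] 3329
fit x y z yaw pitch [586.   37.4  72.5  -0.6  -6.8] cost 0.0289 [np.float64(0.029)]
fixture frame [131.9 -76.3  72.5]
t 26.82 tcp [0.5347 0.039  0.2156] yaw 90.3 zax [-0.036 -0.003 -0.999] F [ 0.2 -1.   0.2] w 0.0305 q [-0.14  0.39  1.49 -0.01  1.3  -1.72]
scene 0.81 [309.2, 206.5] 358
fit x y z yaw pitch [565.4  38.9 104.7  10.  -29. ] cost 0.0447 [np.float64(0.045)]
fixture frame [111.3 -74.7 104.7]
```

View pics/o_scene.png

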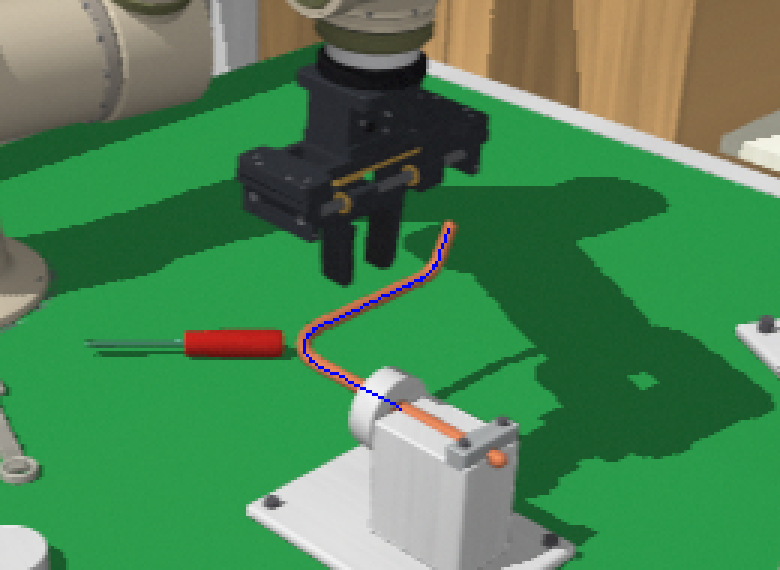

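View pics/o_wrist.png

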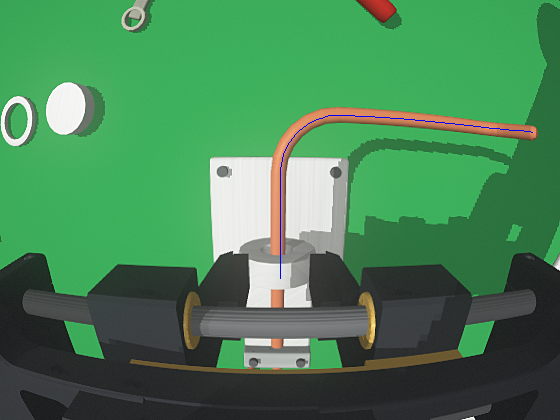

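The contact was rigid at 27 N. I'll move the arm aside for an unobstructed check from the top camera.

```bash
python3 -m inch '[[[0,40,-20,0],[0,95,-40,0],[0,150,-40,0],[0,200,-40,0],[0,250,-40,0],[0,280,-40,0],[0,280,-40,0],[0,280,-40,0]]]' 0
python3 - <<'E'
from h import *
st(); s=snapshot("top"); im=s["pixels"][:,:,::-1]; cv2.imwrite("pics/p_top.png",cv2.resize(im[130:250,180:300],None,fx=5,fy=5,interpolation=cv2.INTER_CUBIC))
cv2.imwrite("pics/p_topfull.png",im)
s2=snapshot("scene"); im=s2["pixels"][:,:,::-1]; cv2.imwrite("pics/p_scene.png",cv2.resize(im[150:280,250:390],None,fx=5,fy=4.6,interpolation=cv2.INTER_CUBIC))
for nm in("disc","washer"): print(nm,[ (round(g["p"],2),g["point"]) for g in regions_of(nm,s)][:1])
E
python3 rfit.py top,scene 572,38,103,0,0; python3 rfit.py top 572,38,103,0,0
```

```text
clock: 27.92
tcp_pos: [0.5351, 0.3183, 0.2544]
tool_rot: [-0.018, -0.002, 1.0, -0.002]
contact_force: [-0.2, -0.5, 1.0]
width: 0.088
t 27.93 tcp [0.5351 0.3183 0.2544] yaw 90.2 zax [-0.036 -0.004 -0.999] F [-0.2 -0.5  1. ] w 0.088 q [ 0.35  0.55  1.14  0.01  1.48 -1.23]
disc [(0.68, [370.2, 264.4])]
washer []
t 28.12 tcp [0.5353 0.3182 0.2551] yaw 90.2 zax [-0.035 -0.003 -0.999] F [-0.2  0.8  0.7] w 0.0883 q [ 0.34  0.55  1.14  0.01  1.48 -1.23]
top 0.82 [240.9, 199.5] 514
scene none
fit x y z yaw pitch [568.4  34.1 107.7  -4.1   2.3] cost 0.0106 [np.float64(0.011)]
fixture frame [114.3 -79.5 107.7]
t 28.32 tcp [0.5351 0.3187 0.255 ] yaw 90.2 zax [-0.035 -0.003 -0.999] F [ 0.3  1.3 -0.2] w 0.0881 q [ 0.35  0.55  1.14  0.01  1.48 -1.23]
top 0.76 [239.8, 199.1] 506
fit x y z yaw pitch [5.697e+02 3.600e+01 1.031e+02 5.000e-01 2.800e+00] cost 0.0095 [np.float64(0.009)]
fixture frame [115.6 -77.5 103.1]
```

View pics/p_top.png

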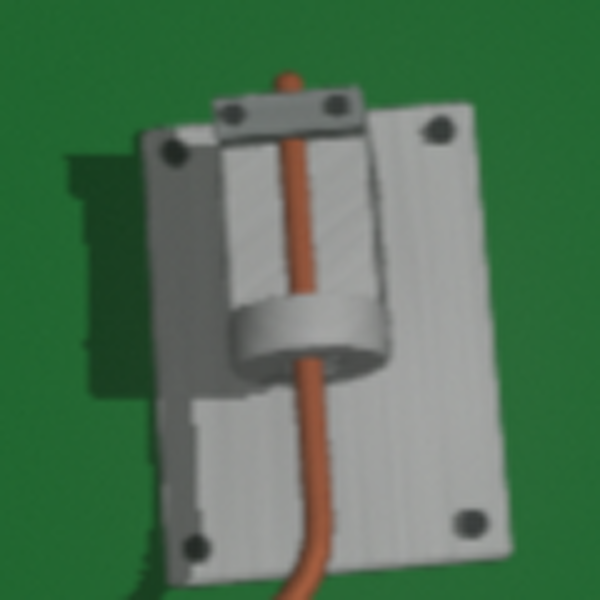

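View pics/p_scene.png

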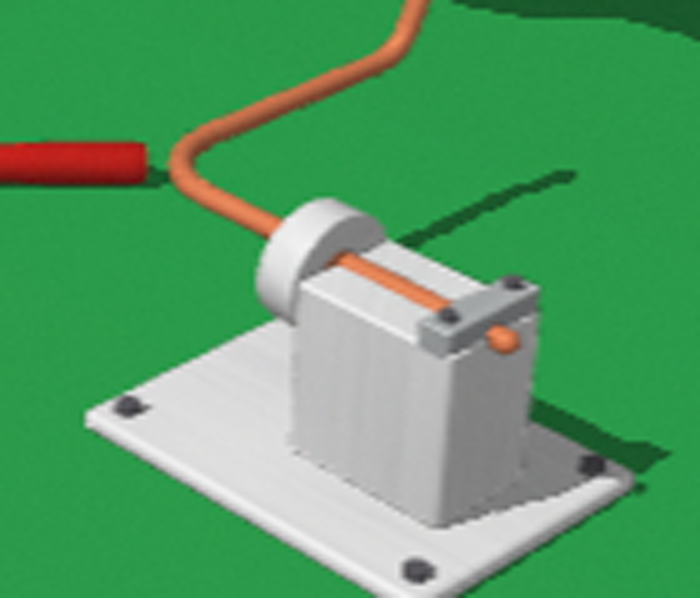

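Run:
```python
from h import *
p=np.load("fix.npy"); th=np.linspace(0,2*np.pi,80)
for n,(r0,r1,c0,c1) in (("top",(150,220,200,290)),("scene",(170,240,280,380))):
    s=snapshot(n); K=7; im=cv2.resize(s["pixels"][r0:r1,c0:c1,::-1],None,fx=K,fy=K,interpolation=cv2.INTER_CUBIC)
    def dr(P,col,closed=True):
        uv,_=proj(s,fx2w(p,P)); cv2.polylines(im,[np.round((uv+.5-[c0,r0])*K).astype(np.int32)],closed,col,1)
    for x,c in((.108,(0,0,255)),(.13,(255,0,255))): dr(np.c_[0*th+x,-.075+.032*np.cos(th),.103+.032*np.sin(th)],c)
    dr(np.array([[.13,-.105,.112],[.13,-.045,.112],[.22,-.045,.112],[.22,-.105,.112]]),(255,0,0))
    cv2.imwrite(f"pics/q_{n}.png",im)
```

```text
(no output)
```

View pics/q_top.png

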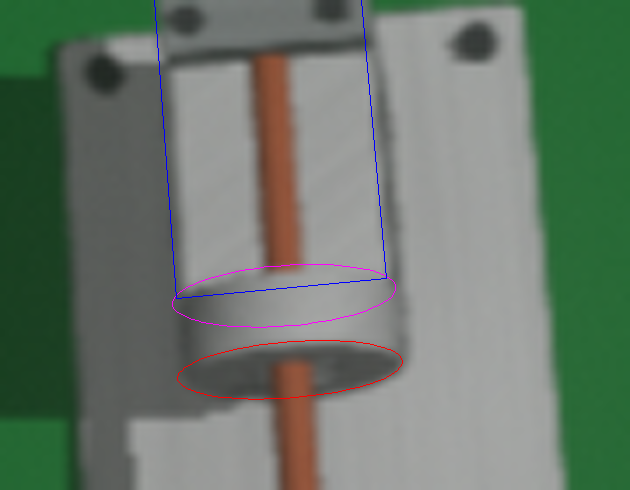

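View pics/q_scene.png

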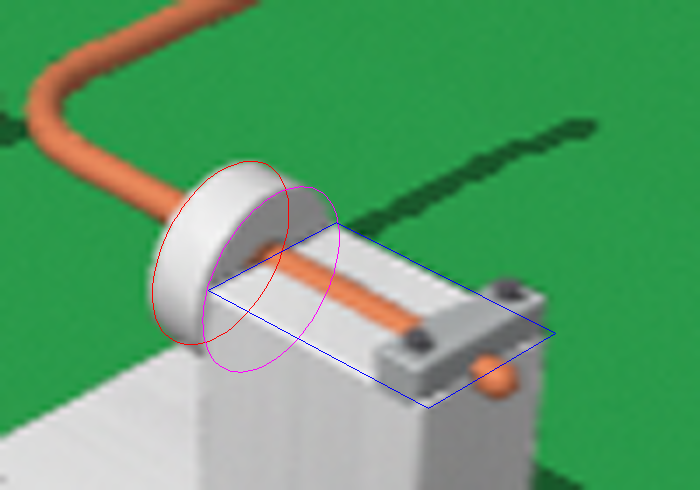

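The overlays agree to about 1–2 px, because the block outline is offset the same way as the ring. I'll take a closer look from directly above with the wrist camera.

```bash
python3 -c "
from h import *
go((.645,.0385,.255,90.3),(.645,.0385,.185,90.3))"
```

```text
[-108.7 -281.    -3.1] roll -0.0
[-111.2 -280.8   66.8] roll -0.0
```

```bash
python3 -m inch '[[[-18,-47,0,0],[-36,-94,0,0],[-54,-140,0,0],[-72,-187,0,0],[-90,-234,0,0],[-109,-281,0,0],[-110,-281,30,0],[-111,-281,60,0],[-111,-281,66,0],[-111,-281,66,0]]]'
python3 - <<'E'
from h import *
st(); s=snapshot("wrist"); im=s["pixels"][:,:,::-1]; cv2.imwrite("pics/r.png",im)
u=projf(s,[[.574,.0385,.125]])[0].astype(int); print(u)
y0=max(0,u[1]-75);x0=u[0]-90
cv2.imwrite("pics/r2.png",cv2.resize(im[y0:y0+150,x0:x0+190],None,fx=4,fy=4,interpolation=cv2.INTER_CUBIC))
E
```

```text
clock: 29.78
tcp_pos: [0.6451, 0.0384, 0.1866]
tool_rot: [-0.017, -0.002, 1.0, -0.002]
contact_force: [0.0, 1.2, 0.3]
width: 0.0881
t 29.77 tcp [0.6451 0.0384 0.1866] yaw 90.3 zax [-0.035 -0.003 -0.999] F [0.  1.2 0.3] w 0.0881 q [-0.12  0.65  1.15 -0.01  1.37 -1.69]
[280 128]
```

View pics/r2.png

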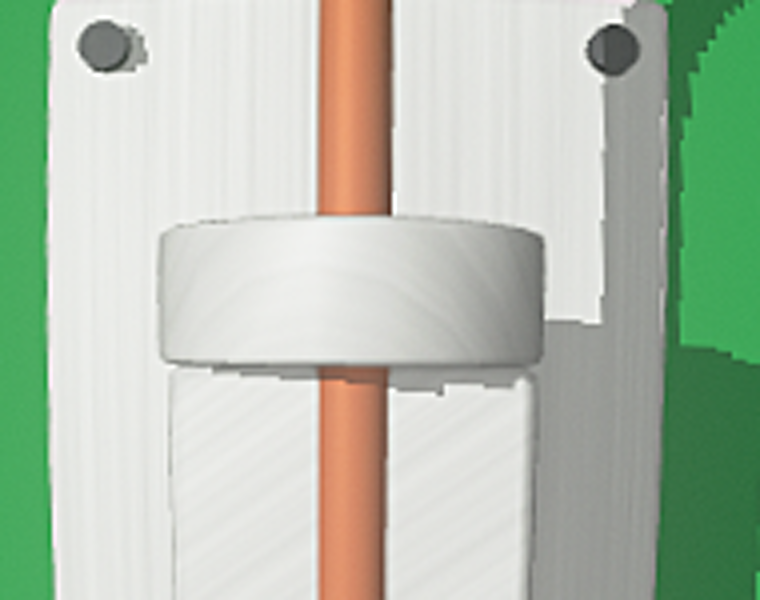

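Run:
```python
from h import *
p=np.load("fix.npy"); s=snapshot("wrist"); print(s["world_from_camera"][:3,3])
im=s["pixels"][:,:,::-1]
K=7;y0,x0=85,215
c=cv2.resize(im[y0:y0+70,x0:x0+110],None,fx=K,fy=K,interpolation=cv2.INTER_NEAREST)
for P,n in (([.13,-.075,.135],"front top"),([.108,-.075,.135],"rear top"),([.13,-.05,.112],"blk"),([.13,-.1,.112],"blk"),([.2,-.1,.124],"bar")):
    u=projf(s,fx2w(p,[P]))[0]; print(n,u.round(1)); cv2.circle(c,tuple(np.round((u+.5-[x0,y0])*K).astype(int)),3,(0,0,255),-1)
cv2.imwrite("pics/s.png",c)
```

```text
[0.57911131 0.03809501 0.32090808]
front top [281.1 144.9]
rear top [281.1 106.5]
blk [320.  144.3]
blk [242.  144.3]
bar [242.5 254.3]
```

View pics/s.png

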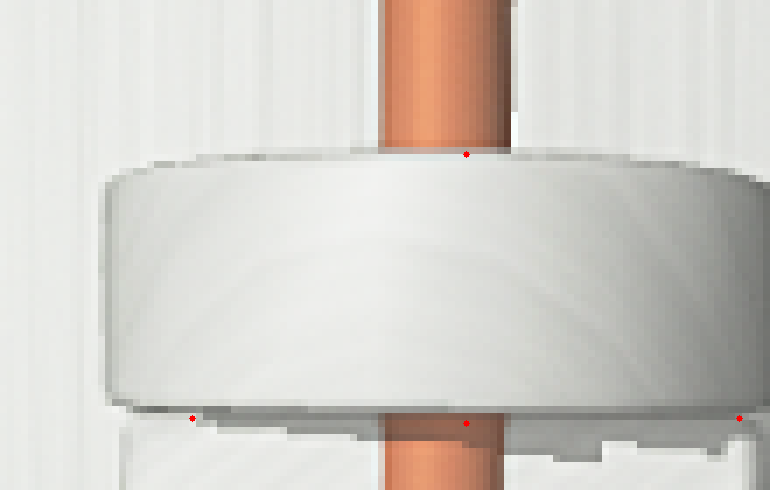

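The close-up shows the ring's front edge at row 410, flush with the block edge. It is parallel on both sides of the tube and within about 1 px of the predicted home position. The gripper touches nothing, so I'm handing in.

Run:
```python
from h import *
print(job_done()); st()
```

```text
the job is handed in; nothing more can be done
None
the job is handed in; nothing more can be done
```

The ring gauge is home against the clamp block. I threaded it over the upturned end and let go, and it hung on the first run. I then gripped it again, slid it along the run and round the corner, and pushed it home. The job was handed in at about 30 s.

- **Seating:** I released the ring at the block and pressed it square with the two fingers, one each side of the tube. That last push met a rigid stop at 27 N.
- **Final position:** The close wrist view puts the ring flush and parallel to the block face on both sides, within about 1 px (roughly 0.6 mm) of the predicted home position. The gripper was touching nothing.
- **Check that disagreed:** A fit from the coarse top view alone put the ring about 3 mm short and pitched 2.8°. In that view the block outline is also offset by about 1 px (2 mm), so I trusted the close wrist view and the rigid contact. A fit from the scene view alone, with the arm still overhead, gave 29° of pitch and 8 mm short. I discarded it as poorly constrained.
- **Bystanders:** The top view after seating showed the disc where it started. The finder missed the washer in that view, but it appears beside the disc in an earlier wrist picture. I touched neither.

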